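Press home a junction box's cover plugs crosswise

TASK

Close the junction box by pressing its four cover plugs fully home with a fingertip, one at a time and crosswise so that the cover seats evenly: first the plug at the clipped corner, then the one diagonally opposite, then the other plug on the same short side as the clipped corner, and last the remaining one. Press lightly (clearly less than 30 N), do not pull a plug up, do not lift or shove the box, and leave the tape roll, wooden block and try square beside it alone.

Things in the scene. Friction and masses are not known exactly. Their poses are not given: they have to be found in the camera images.
- junction_box: Loose grey junction box, 2 kg, on the table at any yaw. Base 198 x 128 mm, bare-metal cover 210 (x) x 140 (y) mm, its top 58 mm above the table. Origin: centre of the underside; z up. The corner at +x +y is cut off diagonally (36 mm legs); the other three are square. Three black stub glands stick out 14 mm from the long side at -y, 26 mm above the table.
- clipped_corner (a point): Middle of the diagonal cut of the cover plate's one clipped corner, on the plate's top face: at (+0.087, +0.052, +0.058) m in the box's frame; axes as the box's.
- plug_clipped_head (a point): Centre of the flat top of the plug at the clipped corner: black round plug, soft rubber head 24 mm across, 5 mm high, on a stem, at (+0.076, +0.044) m in the box's frame. At the start its top is 74 to 77 mm above the table; home (unloaded), it sits on its 2 mm washer, its top 67 mm above the table. Axes as the box's.
- plug_clipped (a joint): How far the stem of the plug at the clipped corner is pressed in, m: 0 to 0.003 at the start, 0.010 home (hard stop), negative if pulled up. It slides with about 4 N of friction and stays where left; the head's rubber gives 1 mm per 5 N, up to 3 mm, and springs back.
- plug_opposite_head (a point): Centre of the flat top of the plug diagonally opposite the clipped corner: black round plug, soft rubber head 24 mm across, 5 mm high, on a stem, at (-0.076, -0.044) m in the box's frame. At the start its top is 74 to 77 mm above the table; home (unloaded), it sits on its 2 mm washer, its top 67 mm above the table. Axes as the box's.
- plug_opposite (a joint): How far the stem of the plug diagonally opposite the clipped corner is pressed in, m: 0 to 0.003 at the start, 0.010 home (hard stop), negative if pulled up. It slides with about 4 N of friction and stays where left; the head's rubber gives 1 mm per 5 N, up to 3 mm, and springs back.
- plug_short_side_head (a point): Centre of the flat top of the other plug on the short side that has the clipped corner: black round plug, soft rubber head 24 mm across, 5 mm high, on a stem, at (+0.076, -0.044) m in the box's frame. At the start its top is 74 to 77 mm above the table; home (unloaded), it sits on its 2 mm washer, its top 67 mm above the table. Axes as the box's.
- plug_short_side (a joint): How far the stem of the other plug on the short side that has the clipped corner is pressed in, m: 0 to 0.003 at the start, 0.010 home (hard stop), negative if pulled up. It slides with about 4 N of friction and stays where left; the head's rubber gives 1 mm per 5 N, up to 3 mm, and springs back.
- plug_last_head (a point): Centre of the flat top of the last plug, diagonally opposite the third one: black round plug, soft rubber head 24 mm across, 5 mm high, on a stem, at (-0.076, +0.044) m in the box's frame. At the start its top is 74 to 77 mm above the table; home (unloaded), it sits on its 2 mm washer, its top 67 mm above the table. Axes as the box's.
- plug_last (a joint): How far the stem of the last plug, diagonally opposite the third one is pressed in, m: 0 to 0.003 at the start, 0.010 home (hard stop), negative if pulled up. It slides with about 4 N of friction and stays where left; the head's rubber gives 1 mm per 5 N, up to 3 mm, and springs back.
- masking_tape: Bystander: roll of masking tape lying flat, 100 mm across, 25 mm high; origin centre of its underside.
- block_b: Bystander: wooden packing block 60 x 60 x 30 mm; origin centre of its underside.
- try_square: Bystander: try square (wooden stock 120 x 20 x 18 mm, thin steel blade) lying flat, 120 x 190 mm over all; origin centre of the underside of that rectangle.

How it is judged:
By the outcome, as a careful person would: the job done as asked, in the order asked, and still so for the second after the job is handed in, with the robot touching nothing.
It also fails if it takes over 51 s, if anything falls off the work surface, if the arm or the gripper's body presses on something with over 40 N, if the wrist force passes 120 N, or if a joint passes its speed limit or range.

ROBOT

A 6-joint arm with a two-finger parallel gripper is mounted at the origin on the work surface; the furniture and walls round the work are solid. World frame = base frame: x ahead of the robot, y to its left, z up, the work surface at z = 0. Lengths are in m, angles in degrees, forces in N, time in s.
With the tool pointing down it reaches from about 0.3 to 0.875 m from the base axis. Payload 6.4 kg.
Tool frame: the origin (TCP) lies between the finger pads; the fingertips stand 14 mm ahead of it and the grasp point (between the pads) lies 5 mm behind it; z points along the fingers, y is the line along which they close (so a half turn about z gives the same grasp; the last joint's range is limited). The gripper opens to 85 mm and grips with 20 to 120 N. Pads are 22 mm wide; open, the fingers measure 114 mm over their backs; the gripper's body (76 mm by 85 mm) begins 54 mm behind the grasp point. The pads swing forward as they close: fully open they stand 13 mm farther back than shut.
Start: joints at [-82.179, 10.359, 92.074, -0, 77.567, -11.82], TCP at [0.193, -0.542, 0.245] pointing down, gripper open.
Joint ranges: [-171.53, 171.53], [-51.25, 118.39], [17.06, 147.69], [-65.23, 245.23], [0, 150.52], [-178.68, 178.68]. Speed limits (degrees/s): [147.25, 147.25, 172.46, 180, 180, 180].

INTERFACE

Orientations are given as a 3x3 rotation matrix whose columns are the frame's x, y, z axes.
In Python, from cell import env, kinematics, vision, hand_in, get_time, get_joint_pos, get_dq, get_tau, get_tcp_pos, get_ee_rot, get_ft_force, get_ft_torque, get_grip_width, get_gripper_force gives the robot as it stands. Calls block until the motion is done:
- env.reach(position, orientation): joint-space move of the TCP to a pose.
- env.movel(position, speed=0.15, orientation=None, until_force=None): straight line of the TCP; orientation=None keeps the orientation; speed is the mean speed in m/s. With until_force (N) it stops when the force on the tool has changed by that much, and returns True; else False.
- env.movej(angles): joint-space move.
- env.move_gripper(opening, grip_force=None): opening from 0.0 (shut) to 1.0 (fully open); grip_force is the grip in N (None keeps the last); returns when the fingers have stopped.
- env.dwell(seconds).
- kinematics.ik(position, orientation): joint angles nearest the present ones, or None.
- vision.capture(name): name is "scene" or "top" or "wrist"; returns (picture, depth): 384x512x3 uint8, blue, green, red; 384x512 float32, m along the optical axis (not along the pixel's ray), 0 where there is no reading.
- vision.camera_info(name): a dict with "K" (3x3 intrinsics, pixels), "position" and "orientation" of the camera in the world. Camera axes: x right, y down, z forward; pixel columns grow to the right and rows downward; lengths in m; the calibration is good to about 2 mm. A picture is of the moment at which its call begins: read the wrist's pose just before it. camera_info takes no time and is no camera call; for the wrist camera it gives the pose at the moment of the call.
A pose or a line that the arm cannot do raises env.IKError and nothing moves.
- hand_in(): hands the job in; it is judged then, once.
Trained networks look in the newest picture that a camera, given by its name, has taken for a name from the list of things; names that differ only in an ending like _2 or _b are one class to them, and where a whole thing is asked for, a point or a joint stands for the part that bears it (a point fixed in the world has none). Each returns a list of dicts, best first, with "score" (0 to 1); they miss things now and then, are a little off and sometimes report something else, mostly with a low value. They report only what shows in the picture. A call takes as long as a camera call.
- vision.cut_out(camera, target): "mask" (384x512 bool, what is visible of it) and "bbox" ([left, top, right, bottom] in pixels, round what is visible of it).
Readings, each from a call of its own:
- get_time(): time.
- get_joint_pos(): joint angles.
- get_dq(): joint speeds.
- get_tau(): joint torques, N m.
- get_tcp_pos(): TCP position.
- get_ee_rot(): TCP orientation.
- get_ft_force(): force on the tool from outside, world axes, zero at the start.
- get_ft_torque(): the same for the moment, N m.
- get_grip_width(): opening from 0.0 (shut) to 1.0 (fully open).
- get_gripper_force(): force on a finger pad.
Only numpy, scipy, OpenCV 4.12 (cv2) and the standard library are available. Lean on these libraries where they do the work, as an engineer would, in place of code of your own. Each camera call takes 0.05 s, during which the arm holds its last target. There are 200 camera calls.

## Working session

There is one attempt and no reset: what is moved stays moved. The work goes in short steps, each a Python script; the robot and the scene stay as the last script left them, time stands still between calls to the robot, and variables do not carry over. Pictures are saved under pics/ and viewed, at most 10 in all, crops included, and the job is handed in when it is done.

```bash
mkdir -p pics; cat > h.py <<'E'
import numpy as np, cv2
from cell import *
def px2w(cam,info,u,v,d):
    K=info['K'];r=np.array([(u-K[0,2])/K[0,0],(v-K[1,2])/K[1,1],1.0])
    return np.array(info['position'])+np.array(info['orientation'])@(r*d)
def cloud(info,dep):
    K=np.array(info['K']);v,u=np.mgrid[:384,:512]
    r=np.stack([(u-K[0,2])/K[0,0]*dep,(v-K[1,2])/K[1,1]*dep,dep],-1)
    return r@np.array(info['orientation']).T+np.array(info['position'])
E
python3 - <<'E'
from h import *
ims=[]
for c in ["scene","top"]:
    i,d=vision.capture(c); info=vision.camera_info(c); ims.append(i)
    print(c,np.round(info['position'],3),np.round(info['orientation'],2).tolist(),info['K'][0][0])
    P=cloud(info,d); np.save(c+'.npy',P)
    for t in ["junction_box","plug_clipped_head","masking_tape","block_b","try_square"]:
        for o in vision.cut_out(c,t)[:2]:
            m=o['mask']&(d>0); print(t,round(o['score'],2),o['bbox'],np.round(np.median(P[m],0),3) if m.any() else None)
print(get_time())
cv2.imwrite('pics/scene.png',ims[0]);cv2.imwrite('pics/top.png',cv2.resize(ims[1],(800,600)))
E
```

```text
scene [-0.071  0.694  0.521] [[-0.75, -0.27, 0.6], [-0.66, 0.32, -0.68], [-0.01, -0.91, -0.42]] 381.7038950506139
junction_box 0.7 [248.0, 180.2, 305.3, 238.5] [ 0.491 -0.037  0.057]
plug_clipped_head 0.21 [288.4, 176.2, 323.3, 202.5] [ 0.564 -0.246  0.006]
masking_tape 0.65 [170.4, 269.2, 218.3, 308.3] [0.439 0.3   0.02 ]
block_b 0.76 [133.3, 244.7, 167.7, 270.1] [0.585 0.3   0.028]
block_b 0.61 [170.4, 264.3, 218.9, 311.9] [0.441 0.3   0.02 ]
top [0.35  0.011 1.354] [[0.0, -0.99, 0.16], [-1.0, -0.01, -0.03], [0.03, -0.16, -0.99]] 449.2757592662298
junction_box 0.7 [230.3, 163.8, 311.1, 238.7] [ 0.529 -0.068  0.06 ]
plug_clipped_head 0.63 [262.2, 234.0, 273.5, 240.4] [ 0.442 -0.054  0.078]
masking_tape 0.94 [129.7, 214.0, 165.7, 249.8] [0.451 0.295 0.026]
block_b 0.86 [140.2, 169.3, 167.0, 194.8] [0.597 0.29  0.032]
try_square 0.92 [321.3, 177.1, 388.2, 216.4] [ 0.592 -0.288  0.006]
0.6
```

View pics/top.png

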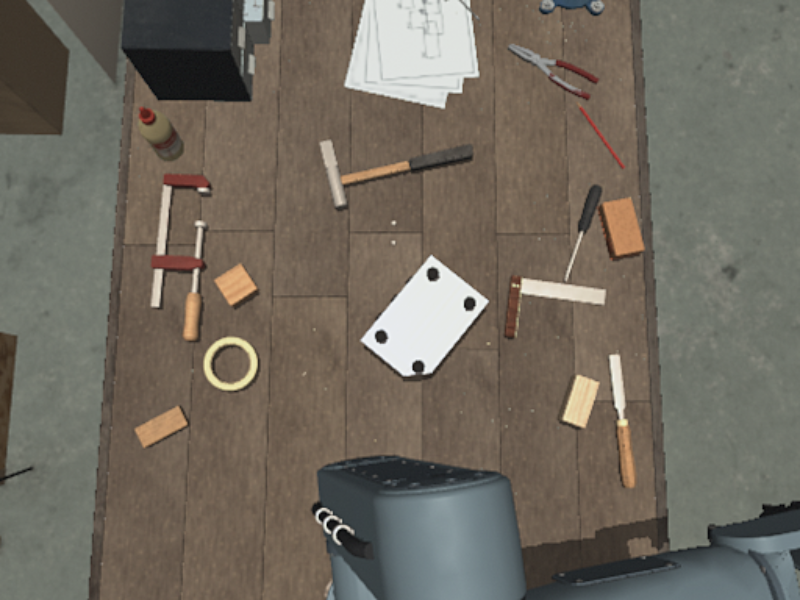

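View pics/scene.png

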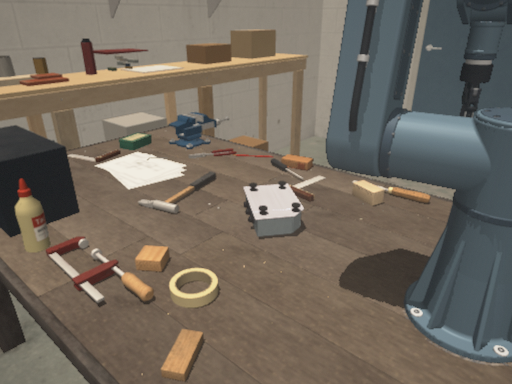

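The top view shows the clipped corner at about (418,372), with plug order (418,366), (433,274), (381,336), (469,303). Next I'll move over the box and look with the wrist camera from two places.

```bash
cat >> h.py <<'E'
UV=np.array([[418,366],[433,274],[381,336],[469,303]])/1.5625
L=np.array([[.076,.044],[-.076,-.044],[.076,-.044],[-.076,.044]])
def fit(W):
    a=L-L.mean(0);b=W[:,:2]-W[:,:2].mean(0)
    th=np.arctan2((a[:,0]*b[:,1]-a[:,1]*b[:,0]).sum(),(a*b).sum())
    R=np.array([[np.cos(th),-np.sin(th)],[np.sin(th),np.cos(th)]])
    c=W[:,:2].mean(0); return c,th,R,np.round((c+L@R.T-W[:,:2])*1000,1)
def rays(info,uv):
    K=np.array(info['K']);r=np.c_[(uv-[K[0,2],K[1,2]])/[K[0,0],K[1,1]],np.ones(len(uv))]
    return np.array(info['position']),r@np.array(info['orientation']).T
def hit(info,uv,z=.075):
    o,r=rays(info,uv);return o+r*((z-o[2])/r[:,2])[:,None]
E
python3 - <<'E'
from h import *
c,th,R,res=fit(hit(vision.camera_info("top"),UV)); print(c,np.degrees(th),res.tolist())
Rt=np.array([[1,0,0],[0,-1,0],[0,0,-1.]])
print(np.round(get_ee_rot(),2).tolist())
q0=get_joint_pos()
print(kinematics.ik([c[0],c[1],.26],get_ee_rot()))
env.reach([c[0]-.03,c[1],.30],get_ee_rot()); 
env.move_gripper(0.0)
for k,dx in enumerate([0,.05]):
    if k: env.movel([c[0]+.02,c[1]+.02,.30])
    info=vision.camera_info("wrist"); i,d=vision.capture("wrist")
    cv2.imwrite(f'pics/w{k}.png',i); np.savez(f'w{k}.npz',K=info['K'],p=info['position'],R=info['orientation'],d=d,i=i)
print(get_time(),get_tcp_pos())
a=np.hstack([cv2.imread(f'pics/w{k}.png') for k in (0,1)]);cv2.imwrite('pics/ww.png',cv2.resize(a,(800,300)))
E
```

```text
[ 0.5262022  -0.06818762] 140.90420625399693 [[-1.1, 0.1], [1.2, 0.5], [-0.0, 0.6], [-0.1, -1.2]]
[[0.94, 0.34, -0.0], [0.34, -0.94, 0.0], [-0.0, -0.0, -1.0]]
[-2.02109953e+01  3.92242080e+00  9.74970533e+01  4.51245542e-04
  7.85810067e+01  5.01485019e+01]
4.0083 [ 0.54557507 -0.04822157  0.29967616]
```

View pics/ww.png

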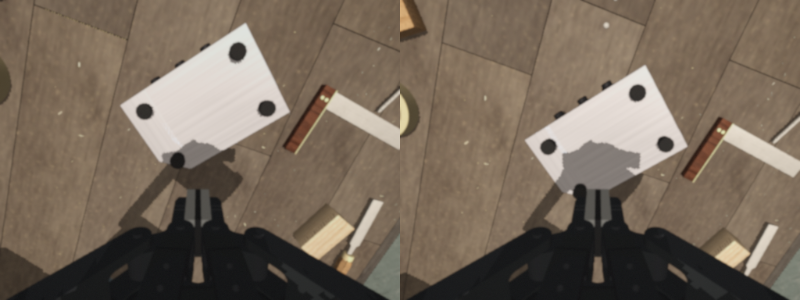

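Both wrist views confirm the layout: the clipped corner is at lower left (177,160), the glands are on the upper-left side, and the other plugs are at (237,50), (145,111) and (267,108). Next I'll refine the positions from both views.

```bash
python3 - <<'E'
from h import *
c,th,R,_=fit(hit(vision.camera_info("top"),UV))
O=[];uvs=[]
for k in (0,1):
    z=np.load(f'w{k}.npz');info=dict(K=z['K'],position=z['p'],orientation=z['R']);P=cloud(info,z['d']);g=z['i'].max(2)
    W=np.c_[c+L@R.T,np.full(4,.075)]
    q=(W-z['p'])@z['R'];uv=q/q[:,2:]@z['K'].T;uv=uv[:,:2]
    out=[];zs=[]
    for j,p in enumerate(uv):
        for it in range(2):
            v,u=np.mgrid[:384,:512];m=(np.hypot(u-p[0],v-p[1])<24-6*it)&(g<60)
            if k==1 and j==0: m[:]=False;break
            p=np.array([u[m].mean(),v[m].mean()])
        out.append(p)
        zs.append(np.percentile(P[m][:,2],[10,50,90]).round(4).tolist() if m.any() else None)
    out=np.array(out);uvs.append((info,out));print('px',out.round(1).tolist(),'pred',uv.round(1).tolist(),'\nz',zs)
    H=hit(info,out); print(H[:,:2].round(4).tolist())
    far=np.median(P[(np.hypot(P[...,0]-c[0],P[...,1]-c[1])<.035)&(P[...,2]>.03)&(P[...,2]<.1)],0);print('cover',far)
    if k==0: c1,t1,R1,res=fit(H);print(c1,np.degrees(t1),res.tolist())
for j in (1,2,3):
    A=[];b=[]
    for info,uv in uvs:
        o,r=rays(info,uv[j:j+1]);r=r[0]/np.linalg.norm(r);M=np.eye(3)-np.outer(r,r);A.append(M);b.append(M@o)
    print('tri',j,np.linalg.lstsq(np.vstack(A),np.hstack(b),rcond=None)[0].round(4))
E
```

```text
px [[226.9, 206.3], [303.7, 66.0], [184.7, 142.1], [341.0, 138.4]] pred [[225.2, 207.4], [303.0, 66.7], [182.1, 143.4], [341.1, 140.1]] 
z [[0.0724, 0.0764, 0.0774], [0.0758, 0.0769, 0.0779], [0.0746, 0.0756, 0.0766], [0.075, 0.0762, 0.0772]]
[[0.4414, -0.0559], [0.6138, -0.0824], [0.4973, 0.0116], [0.5592, -0.1493]]
cover [ 0.52706129 -0.06783345  0.05813467]
[ 0.52792125 -0.06898643] 141.13069737973782 [[-0.3, 0.3], [0.9, -0.0], [-1.0, 1.3], [0.3, -1.6]]
px [[228.2, 248.2], [303.4, 118.6], [189.8, 187.3], [339.0, 184.0]] pred [[228.2, 248.2], [302.9, 119.7], [187.2, 189.5], [339.3, 186.6]] 
z [None, [0.076, 0.0769, 0.078], [0.0743, 0.0758, 0.0767], [0.0747, 0.0761, 0.0773]]
[[0.4395, -0.0544], [0.6142, -0.082], [0.4985, 0.0118], [0.5602, -0.1486]]
cover [ 0.52713076 -0.0678037   0.05824382]
tri 1 [ 0.6141 -0.0827  0.0715]
tri 2 [0.4957 0.0127 0.0671]
tri 3 [ 0.5588 -0.1516  0.0669]
```

```bash
cat >> h.py <<'E'
C=np.array([.5275,-.0686]);TH=np.radians(141.05)
def press(j,C=C,TH=TH):
    R=np.array([[np.cos(TH),-np.sin(TH)],[np.sin(TH),np.cos(TH)]]);p=C+R@L[j]
    z=get_tcp_pos()[2]
    if z<.125: env.movel([*get_tcp_pos()[:2],.13])
    env.movel([*p,.135],speed=.25); env.movel([*p,.105],speed=.1); env.dwell(.2)
    f0=get_ft_force()
    s=env.movel([*p,.073],speed=.012,until_force=10)
    a=get_tcp_pos();f=get_ft_force()-f0; env.dwell(.15); f2=get_ft_force()-f0;b=get_tcp_pos()
    env.movel([*p,.125],speed=.1); env.dwell(.1)
    print(j,s,'tcp',a.round(4),b.round(4),'f',f.round(1),f2.round(1),'after',(get_ft_force()-f0).round(1),'t',get_time())
    return b
E
python3 - <<'E'
from h import *
press(0)
E
```

```text
0 True tcp [ 0.4408 -0.0551  0.0789] [ 0.4408 -0.0551  0.0791] f [-3.1  0.1 11. ] [-2.9 -0.2 10.1] after [-0.4 -1.3  0.9] t 8.4083
```

The TCP stopped at 79 mm with 10 N. That puts the fingertip at 65 mm, which is home (67 mm) plus 2 mm of rubber give. On to the others.

```bash
python3 - <<'E'
from h import *
for j in (1,2,3):
    b=press(j)
    if abs(b[2]-.079)>.0015: print('check!');break
env.movel([*get_tcp_pos()[:2],.2])
env.reach([.4675,-.0686,.30],get_ee_rot())
info=vision.camera_info("wrist"); i,d=vision.capture("wrist");cv2.imwrite('pics/end.png',i)
P=cloud(info,d)
R=np.array([[np.cos(TH),-np.sin(TH)],[np.sin(TH),np.cos(TH)]])
print('cover',np.median(P[(np.hypot(*(P[...,:2]-C).transpose(2,0,1))<.03)&(P[...,2]>.03)&(P[...,2]<.1)],0))
for j in range(4):
    m=(np.hypot(*(P[...,:2]-(C+R@L[j])).transpose(2,0,1))<.018)&(i.max(2)<60)&(P[...,2]<.1)
    print(j,m.sum(),np.median(P[m],0).round(4) if m.any() else None)
print(get_time())
E
```

```text
1 True tcp [ 0.6143 -0.0822  0.0792] [ 0.6143 -0.0822  0.0794] f [-1.3  0.4  9.8] [-1.2  1.1  9.5] after [ 0.1 -0.7  0.8] t 12.9833
2 True tcp [0.4962 0.0134 0.079 ] [0.4961 0.0134 0.0792] f [-2.9  0.8  9.9] [-2.7 -0.1  9.4] after [-0.5 -1.3 -0. ] t 17.4583
3 True tcp [ 0.559  -0.1506  0.0792] [ 0.559  -0.1506  0.0793] f [-3.8  0.4 10.4] [-3.   0.2  8.5] after [-0.5  0.   0.1] t 22.0333
cover [ 0.52814333 -0.06837851  0.05815834]
0 227 [ 0.4411 -0.0563  0.067 ]
1 326 [ 0.6134 -0.0821  0.067 ]
2 243 [0.4966 0.0119 0.0669]
3 259 [ 0.5589 -0.1499  0.067 ]
23.4083
```

View pics/end.png

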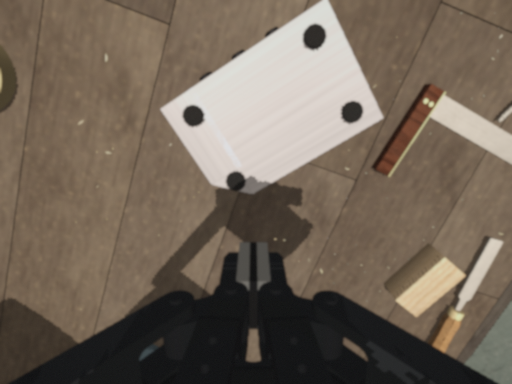

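The picture shows the box in place, with plugs at (236,181), (314,36), (193,115) and (352,111). All four tops measure 67 mm, which is home, and the arm is clear.

```bash
python3 -c "
from cell import *
print(hand_in())"
```

```text
the job is handed in; nothing more can be done
None
```

I pressed all four cover plugs fully home in the order asked, at about 10 N each, and handed the job in at about 23 s; their tops all measured 67 mm, the box stayed in place, and the arm went nowhere near the tape roll, block or try square.

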